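# Roll the sample cylinder port-up and chock it

## Robot

A 6-joint arm with a two-finger parallel gripper is mounted at the origin on a cart in front of the work surface, level with it; the furniture and walls round the work are solid. World frame = base frame: x ahead of the robot, y to its left, z up, the work surface at z = 0. Lengths are in m, angles in rad, forces in N, time in s.
With the tool pointing down it reaches from about 0.4 to 0.925 m from the base axis. Payload 12.5 kg.
Tool frame: the origin (TCP) lies midway between the tips of the shut fingers; the grasp point (between the pads) lies 19 mm behind it (robot.tcp_to_grasp is the distance from the TCP to the grasp point, in m); z points along the fingers, y is the line along which they close (so a half turn about z gives the same grasp; the last joint's range is limited). The gripper opens to 95 mm and grips with 3 to 60 N. Pads are 20 mm wide; open, the fingers measure 119 mm over their backs; the gripper's body (75 mm by 180 mm) begins 59 mm behind the grasp point.
Start: joints at [1.011, 0.491, 1.559, -0, 1.092, -0.106], TCP at [0.274, 0.562, 0.215] pointing down, gripper open.
Joint ranges: [-3.1, 3.1], [-0.84, 2.19], [0.05, 2.79], [-1.13, 4.28], [0.06, 2.93], [-2.69, 2.69]. Speed limits (rad/s): [2.22, 2.22, 2.79, 3.14, 3.14, 3.14].

## Interface

Orientations are given as [roll, pitch, yaw] about the fixed x, y, z axes, in that order (R = Rz(yaw) Ry(pitch) Rx(roll)).
In Python, from workcell import robot, vision gives the robot as it stands.
- The arm moves only by the shell command python3 -m jog 'ROWS' [FORCE]. ROWS is a JSON object of lists of equal length, an entry for each row: "dp": the shift along the tool's x, y, z scaled (see below), a list of three; "angular": the turn, a rotation vector about the tool's x, y, z scaled (see below), a list of three; "hand": the opening, from 0 (shut) to 1 (fully open). In form: {"dp": [[tx, ty, tz], ...], "angular": [[rx, ry, rz], ...], "hand": [hand, ...]}. A call has 1 to 8 rows; each row is the pose to reach, as a shift and turn from the pose commanded when the call began, along the tool's axes at that moment; what a row does not reach only later rows make up. The controller multiplies each number of a shift by 0.25 m and each number of a turn by 60 degrees. A row lasts 1/8 s, in which the tool goes at most 62.5 mm and 10.7 degrees, less where a joint would pass 70% of its speed; a pose out of reach is approached as far as the arm can. A call with a number of a shift or a turn outside -1 to 1 is refused whole. A call with a gripper value outside its range is refused whole. The fingers move at their own pace and stop on an object; FORCE is the grip in N (left out, the last holds). Time passes only in rows, so rows that repeat a pose let the fingers close. It gives the time, the measured TCP pose, the force, the opening and the grip force at its end, in the units of the state.
- robot.get_obs(): the state, without advancing time (a new reading comes with each control period).
- vision.snapshot(name): name is "side" or "top" or "wrist"; returns the picture (420x560x3 uint8, blue, green, red); there is no depth.
- vision.get_calibration(name): a dict with "fx", "fy", "cx", "cy" (pixels), "position" and "attitude" of the camera in the world; the wrist camera has in their place "hand_eye" (4x4, takes a point from camera to tool coordinates, whose origin is the TCP and whose axes are the flange's). Camera axes: x right, y up, looking along -z (the intrinsics and any distortion apply to the point x, -y, -z); pixel columns grow to the right and rows downward; lengths in m; the calibration is good to about 2 mm. A picture is of the moment at which its call begins: read the wrist's pose just before it. get_calibration takes no time and is no camera call.
- robot.sign_off(): hands the job in; it is judged then, once.
The state is a dict: "time": time; "joint_positions": joint angles; "joint_velocities": joint speeds; "joint_efforts": joint torques, N m; "tcp_pos": TCP position; "ee_rot": TCP orientation; "ft_force": force on the tool from outside, world axes, zero at the start; "torque": the same for the moment, N m; "finger_gap": finger opening in m; "gripper_force": force on a finger pad.
Only numpy, scipy, OpenCV 4.12 (cv2) and the standard library are available. Lean on these libraries where they do the work, as an engineer would, in place of code of your own. Each camera call takes 0.05 s, during which the arm holds its last target. There are 200 camera calls.

## Task

The steel sample cylinder lies on its side with its plugged port turned over towards the back of the worktop. Roll it along the worktop, without picking it up, until the port points straight up, and then set one rubber chock close against each long side of it, lengthwise along the cylinder and about level with its middle, so that it cannot roll away. Leave everything else where it is.

Things in the scene. Friction and masses are not known exactly. Their poses are not given: they have to be found in the camera images.
- cylinder: Loose steel sample cylinder on its side, 0.4 kg: barrel 50 mm in diameter, 140 mm long, dark bands near the ends, smaller end caps (168 mm over all). Origin on its axis at mid-length, 25 mm above the worktop. y runs along it, within 20 degrees of world y; z points out through the port, at the start leaning 45 to 100 degrees from vertical towards the back. Balanced: stays at any angle.
- port (a point): Top of the black plug (22 mm wide) of the port, 41 mm out from the cylinder's axis and 45 mm from mid-length towards its +y end; a small bar on it adds 2 mm. Pushed gently from the side the cylinder rolls easily (and coasts a few mm if pushed fast) without slipping, 25 mm of travel to 1 rad; rolling towards the robot raises the port.
- chock_1: Loose black rubber chock, on the left, 0.12 kg: double wedge like a low roof, 60 mm (x) by 50 mm (y) at the base, 24 mm high, flat top 20 mm wide with a small steel plate. The +x and -x faces are equal ramps; the y ends are upright, flat, 50 mm apart: grip these. Origin at the centre of its underside.
- chock_2: The second chock, just like the first, on the right; either may go on either side. A chock lying with its y axis along the cylinder touches the barrel with a ramp when its origin is 42 mm sideways from the cylinder's axis: the foot of the ramp then lies under the barrel's side, so it must be slid in from beside (base clear of the barrel beyond 55 mm), not lowered in.
- cup: Sample cup with a screw lid, 55 mm in diameter, 58 mm high, a loose bystander; origin at the centre of its underside.
- dropper: Dark dropper bottle, 29 mm in diameter, 79 mm high, standing beyond the cylinder, a loose bystander; origin at the centre of its underside.
- petri: Flat petri dish, 91 mm in diameter, 9 mm high, near the front edge on the left, a loose bystander; origin at the centre of its underside.
- marker: Black-capped white marker pen, 12 mm thick, 132 mm long, lying near the front edge, a loose bystander; origin at the centre of its underside, y along it.
Not all that is in view belongs to the job. What is shaped like the chock_2 but orange or yellow is not meant.

How it is judged:
On the way:
1. the cylinder is rolled until its port points up, within about 11 degrees, and lies still (angle between cylinder's own z axis and vertical below 0.2 rad and linear speed of cylinder below 0.01 m/s and contact force between the fingers and cylinder below 0.1 N), for 0.3 s.
At the end, for the whole second after the job is handed in: The port points up within about 11 degrees; the cylinder lies still on the worktop; one chock stands flat on the worktop on each side of it, a ramp facing it with a gap of at most 10 mm, its y axis within 14 degrees of the cylinder's and its middle within 25 mm of the cylinder's mid-length (angle between cylinder's own z axis and vertical below 0.2 rad and linear speed of each of cylinder, chock_1, chock_2 below 0.01 m/s and height (world z) of cylinder below 0.029 m and (x of cylinder in the frame of chock_1 between 0.037 and 0.052 m or x of cylinder in the frame of chock_1 between -0.052 and -0.037 m) and y of cylinder in the frame of chock_1 between -0.025 and 0.025 m and angle between the y axis of each of chock_1, chock_2 and the y axis of cylinder, either way round below 0.25 rad and angle between each of chock_1, chock_2's own z axis and vertical below 0.1 rad and height (world z) of each of chock_1, chock_2 below 0.005 m and (x of cylinder in the frame of chock_2 between 0.037 and 0.052 m or x of cylinder in the frame of chock_2 between -0.052 and -0.037 m) and y of cylinder in the frame of chock_2 between -0.025 and 0.025 m and horizontal distance between chock_1 and chock_2 above 0.07 m); the robot touches nothing.
It fails at once if the cylinder is lifted off the worktop (height (world z) of cylinder above 0.04 m).
It fails at once if a bystander (sample cup, dropper bottle, petri dish or marker) is moved by more than 20 mm (distance of any of cup, dropper, petri, marker from where it was at the start of the episode above 0.02 m).
It also fails if it takes over 72 s, if anything falls off the work surface, if the arm or the gripper's body presses on something with over 40 N, if the wrist force passes 120 N, or if a joint passes its speed limit or range.

## Working session

There is one attempt and no reset: what is moved stays moved. The work goes in short steps, Python scripts to look and compute and a shell command to move; the robot and the scene stay as the last step left them, time stands still between calls to the robot, and variables do not carry over. Pictures are saved under pics/ and viewed, at most 10 in all, crops included, and the job is handed in when it is done.

```bash
ls; mkdir -p pics; cat > h.py <<'E'
import numpy as np, cv2
from scipy.spatial.transform import Rotation as R
from workcell import robot, vision
def cam(name):
    c=vision.get_calibration(name)
    return c
E
python3 - <<'E'
from h import *
o=robot.get_obs();print({k:np.round(v,3).tolist() for k,v in o.items()})
for n in("top","side","wrist"):
    print(n,vision.get_calibration(n))
a=vision.snapshot("top");b=vision.snapshot("side")
cv2.imwrite("pics/top0.png",a);cv2.imwrite("pics/side0.png",b)
E
```

```text
pics
{'time': 0.0, 'joint_positions': [1.011, 0.492, 1.559, -0.0, 1.092, -0.106], 'joint_velocities': [-0.001, 0.0, 0.001, 0.0, 0.001, -0.001], 'joint_efforts': [-0.002, -61.264, -25.818, 0.069, 0.048, -0.0], 'tcp_pos': [0.274, 0.562, 0.214], 'ee_rot': [-3.14, -0.0, 2.688], 'ft_force': [-0.542, 0.573, -0.325], 'torque': [-0.01, -0.043, 0.022], 'gripper_force': 0.0, 'finger_gap': 0.095}
top {'fx': 389.8420687646938, 'fy': 389.8420687646938, 'cx': 274.5525527918372, 'cy': 213.97729027830692, 'position': array([3.32100113e-01, 8.14997905e-04, 1.10662953e+00]), 'attitude': array([ 1.97169941e-01,  2.30771738e-04, -1.58874919e+00])}
side {'fx': 419.56142378903183, 'fy': 419.56142378903183, 'cx': 281.64131292172146, 'cy': 209.25673167377977, 'position': array([ 0.30749421, -0.70227466,  0.57221488]), 'attitude': array([ 0.97479162, -0.00831115, -0.28921371])}
wrist {'fx': 309.54524704868663, 'fy': 309.54524704868663, 'cx': 276.5369942303356, 'cy': 211.00684541967823, 'hand_eye': array([[-8.83125537e-04,  9.61943736e-01,  2.73246168e-01,
         7.82298233e-02],
       [ 9.99999610e-01,  8.41061077e-04,  2.71080680e-04,
         4.67429794e-04],
       [ 3.09476454e-05,  2.73246301e-01, -9.61944103e-01,
        -1.69569469e-01],
       [ 0.00000000e+00,  0.00000000e+00,  0.00000000e+00,
         1.00000000e+00]])}
```

View pics/top0.png

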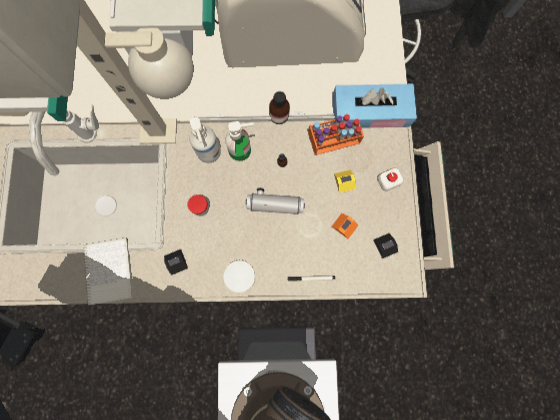

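View pics/side0.png

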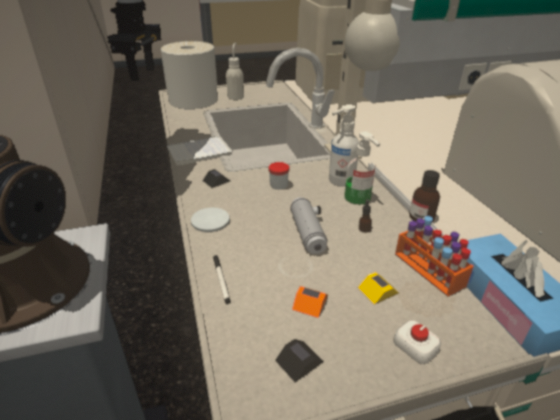

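Top view, what could be mistaken:
- **Chocks:** black at (176,262) on the left and (386,245) on the right. The orange (345,226) and yellow (346,181) ones are decoys.
- **Cylinder:** at (275,204), port at (261,191), on the back side.
- **Bystanders:** cup (198,205), dropper (282,160), petri (239,276), marker (312,278).

I choose the two black chocks.

```bash
cat >> h.py <<'E'
def pose(name,o=None):
    c=vision.get_calibration(name)
    if name=="wrist":
        o=o or robot.get_obs(); T=np.eye(4); T[:3,:3]=R.from_euler('xyz',o['ee_rot']).as_matrix(); T[:3,3]=o['tcp_pos']
        T=T@c['hand_eye']; return c,T[:3,:3],T[:3,3]
    return c,R.from_euler('xyz',c['attitude']).as_matrix(),np.array(c['position'])
def ray(name,uv,z,P=None):
    "pixels -> world points on plane z"
    c,A,p=P or pose(name); uv=np.atleast_2d(uv).astype(float)
    d=np.c_[(uv[:,0]-c['cx'])/c['fx'],-(uv[:,1]-c['cy'])/c['fy'],-np.ones(len(uv))]@A.T
    return p+d*((z-p[2])/d[:,2])[:,None]
def pix(name,X,P=None):
    c,A,p=P or pose(name); q=(np.atleast_2d(X)-p)@A
    return np.c_[c['cx']-c['fx']*q[:,0]/q[:,2],c['cy']+c['fy']*q[:,1]/q[:,2]]
E
python3 - <<'E'
from h import *
print({k:v for k,v in vision.get_calibration("top").items() if 'dist' in k})
for n,uv,z in [("capL",(247,203),.025),("capR",(305,206),.025),("port",(261,191),.04),("ch1",(176,262),.024),("ch2",(386,245),.024),("cup",(198,205),.058),("drop",(282,160),.079),("petri",(239,276),.009),("mkA",(288,278),.01),("mkB",(335,278),.01),("orange",(345,226),.02),("yellow",(346,181),.02)]:
    print(n,np.round(ray("top",uv,z),3))
E
```

```text
{}
capL [[0.581 0.075 0.025]]
capR [[ 0.57  -0.09   0.025]]
port [[0.612 0.034 0.04 ]]
ch1 [[0.418 0.272 0.024]]
ch2 [[ 0.455 -0.312  0.024]]
cup [[0.571 0.208 0.058]]
drop [[ 0.689 -0.026  0.079]]
petri [[0.377 0.099 0.009]]
mkA [[ 0.369 -0.037  0.01 ]]
mkB [[ 0.367 -0.167  0.01 ]]
orange [[ 0.511 -0.201  0.02 ]]
yellow [[ 0.643 -0.211  0.02 ]]
```

```bash
cat >> h.py <<'E'
def wrap(a): return (a+np.pi)%(2*np.pi)-np.pi
def go(x,y,z,yaw=None,frm=None):
    "print the jog numbers (tool axes, scaled) for a world target; frm = commanded pose if known"
    o=robot.get_obs(); p,rot=(o['tcp_pos'],o['ee_rot']) if frm is None else (frm[:3],[np.pi,0,frm[3]])
    A=R.from_euler('xyz',rot); d=A.inv().apply(np.array([x,y,z])-p)
    r=np.zeros(3) if yaw is None else (A.inv()*R.from_euler('xyz',[np.pi,0,yaw])).as_rotvec()
    print("dp",np.round(d/.25,3),"ang",np.round(r/np.radians(60),3),"rows>=",round(max(np.linalg.norm(d)/.0625,np.degrees(np.linalg.norm(r))/10.7),1))
E
python3 - <<'E'
from h import *
go(.36,.36,.28,3.14)
go(.50,-.02,.30,3.14,frm=(.36,.36,.28,3.14))
E
```

```text
dp [-0.663 -0.574 -0.263] ang [-0.001 -0.    -0.432] rows>= 3.7
dp [-0.562 -1.519 -0.08 ] ang [0. 0. 0.] rows>= 6.5
```

```bash
python3 -m jog '{"dp":[[-0.66,-0.57,-0.26],[-0.66,-0.57,-0.26],[-0.66,-0.57,-0.26],[-0.66,-0.57,-0.26],[-0.66,-0.57,-0.26]],"angular":[[0,0,-0.43],[0,0,-0.43],[0,0,-0.43],[0,0,-0.43],[0,0,-0.43]],"hand":[0.5,0.5,0.5,0.5,0.5]}' 20
python3 -m jog '{"dp":[[-0.28,-0.76,-0.04],[-0.28,-0.76,-0.04],[-0.28,-0.76,-0.04],[-0.28,-0.76,-0.04]],"angular":[[0,0,0],[0,0,0],[0,0,0],[0,0,0]],"hand":[0.5,0.5,0.5,0.5]}'
python3 -m jog '{"dp":[[-0.28,-0.76,-0.04],[-0.28,-0.76,-0.04],[-0.28,-0.76,-0.04],[-0.28,-0.76,-0.04],[-0.28,-0.76,-0.04]],"angular":[[0,0,0],[0,0,0],[0,0,0],[0,0,0],[0,0,0]],"hand":[0.5,0.5,0.5,0.5,0.5]}'
python3 - <<'E'
from h import *
o=robot.get_obs();print(o['time'],o['tcp_pos'],o['ee_rot'],o['joint_positions'],o['finger_gap'])
np.save("w1.npy",np.r_[o['tcp_pos'],o['ee_rot']])
cv2.imwrite("pics/w1.png",vision.snapshot("wrist"))
E
```

```text
time: 0.72
tcp_pos: [0.3608, 0.3596, 0.2805]
ee_rot: [3.141, 0.001, 3.135]
ft_force: [0.7, 1.1, -0.2]
finger_gap: 0.0507
gripper_force: 0.0
time: 1.23
tcp_pos: [0.4299, 0.1693, 0.2894]
ee_rot: [-3.141, -0.0, 3.135]
ft_force: [0.8, 0.3, -0.4]
finger_gap: 0.0474
gripper_force: 0.0
time: 1.85
tcp_pos: [0.4986, -0.0186, 0.299]
ee_rot: [3.141, -0.001, 3.137]
ft_force: [-0.2, 0.9, 0.6]
finger_gap: 0.0478
gripper_force: 0.0
1.85 [ 0.49860239 -0.01863996  0.29903911] [ 3.14097794e+00 -9.90615272e-04  3.13734110e+00] [-1.70074627e-01  2.26707912e-01  1.73810321e+00  4.79296007e-04
  1.17786007e+00 -1.73680286e+00] 0.04784581094463933
```

View pics/w1.png

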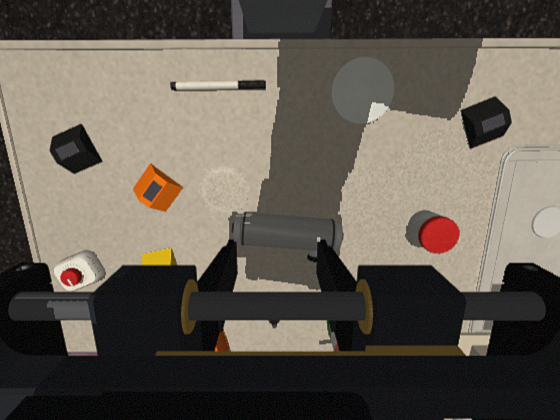

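The wrist view (upside down, its top is towards the robot) shows:
- **Cylinder:** caps at about (230,229) and (341,232), port dimly at (315,258), partly behind a finger.
- **Black chocks:** (76,148), which is the right one (chock_2), and (487,122), the left one (chock_1). Orange is at (158,188).

Next I measure the edges.

```bash
cat >> h.py <<'E'
def chock(name,img,uv,P=None,rad=45,thr=75):
    "black blob near uv -> outline & its min-area rect; steel plate = light quad inside"
    m=(img.max(2)<thr).astype(np.uint8); k=np.zeros_like(m); cv2.circle(k,tuple(int(i) for i in uv),rad,1,-1)
    cs,_=cv2.findContours(m&k,cv2.RETR_EXTERNAL,cv2.CHAIN_APPROX_NONE); c=max(cs,key=cv2.contourArea)
    return c
E
python3 - <<'E'
from h import *
a=np.load("w1.npy");P=pose("wrist",dict(tcp_pos=a[:3],ee_rot=a[3:]))
w=cv2.imread("pics/w1.png");t=cv2.imread("pics/top0.png")
for n,img,uv,PP in[("c2w",w,(76,148),P),("c1w",w,(487,122),P),("c2t",t,(386,245),pose("top")),("c1t",t,(176,262),pose("top"))]:
    c=chock("",img,uv,rad=45 if n[2]=='w' else 20)
    print(n,cv2.contourArea(c),cv2.minAreaRect(c)[0],np.round(ray("",cv2.minAreaRect(c)[0],.010,PP),3), "poly", cv2.approxPolyDP(c,4 if n[2]=='w' else 2,True)[:,0].tolist())
print("axis",ray("",[(230,229),(341,232)],.025,P))
for th in range(40,105,10):
    s,c=np.sin(np.radians(th)),np.cos(np.radians(th)); print(th,np.round(ray("",(261,191),.025+.041*c,pose("top")),4), .041*s)
crop=lambda im,u,v,r,k:cv2.resize(im[v-r:v+r,u-r:u+r],None,fx=k,fy=k,interpolation=cv2.INTER_CUBIC)
out=np.vstack([np.hstack([crop(w,76,148,40,5)[:, :375],crop(w,480,122,40,5)[:, :375]])[:300],np.hstack([crop(t,270,200,40,5)[:, :375],crop(w,285,235,70,3)[:300, :375]])[:290]])
cv2.imwrite("pics/crop1.png",out);print(out.shape)
E
```

```text
c2w 1525.5 (73.30000305175781, 150.60000610351562) [[ 0.458 -0.314  0.01 ]] poly [[81, 124], [52, 137], [50, 147], [56, 161], [72, 172], [101, 161]]
c1w 1651.0 (485.96807861328125, 120.75165557861328) [[0.419 0.281 0.01 ]] poly [[495, 97], [461, 110], [470, 147], [502, 135], [508, 127], [509, 111]]
c2t 331.0 (386.2000732421875, 244.90003967285156) [[ 0.456 -0.316  0.01 ]] poly [[389, 234], [374, 240], [382, 257], [397, 251], [396, 244]]
c1t 338.0 (175.05621337890625, 261.9349060058594) [[0.419 0.278 0.01 ]] poly [[180, 250], [164, 256], [171, 273], [186, 268]]
axis [[ 0.57435303 -0.0885377   0.025     ]
 [ 0.58004684  0.07981987  0.025     ]]
40 [[0.6077 0.0338 0.0564]] 0.02635429199714811
50 [[0.609  0.0339 0.0514]] 0.0314078221678781
60 [[0.6105 0.0341 0.0455]] 0.03550704155516198
70 [[0.6122 0.0343 0.039 ]] 0.038527397452222244
80 [[0.614  0.0346 0.0321]] 0.04037711787350053
90 [[0.6159 0.0348 0.025 ]] 0.041
100 [[0.6178 0.035  0.0179]] 0.04037711787350053Traceback (most recent call last):
  File "<stdin>", line 11, in <module>
    return _nx.concatenate(arrs, 1, dtype=dtype, casting=casting)
           ~~~~~~~~~~~~~~~^^^^^^^^^^^^^^^^^^^^^^^^^^^^^^^^^^^^^^^
ValueError: all the input array dimensions except for the concatenation axis must match exactly, but along dimension 0, the array at index 0 has size 400 and the array at index 1 has size 300
```

```bash
python3 - <<'E'
from h import *
w=cv2.imread("pics/w1.png");t=cv2.imread("pics/top0.png")
crop=lambda im,u,v:cv2.resize(im[v-30:v+30,u-40:u+40],(390,290),interpolation=cv2.INTER_CUBIC)
cv2.imwrite("pics/crop1.png",np.vstack([np.hstack([crop(w,76,148),crop(w,486,122)]),np.hstack([crop(t,275,204),crop(w,315,240)])]))
go(.637,-.014,.12,3.105)
go(.637,-.014,.008,3.105,frm=(.637,-.014,.12,3.105))
E
```

```text
dp [-0.556  0.017  0.716] ang [ 0.001 -0.001  0.032] rows>= 3.6
dp [ 0.    -0.     0.448] ang [0. 0. 0.] rows>= 1.8
```

View pics/crop1.png

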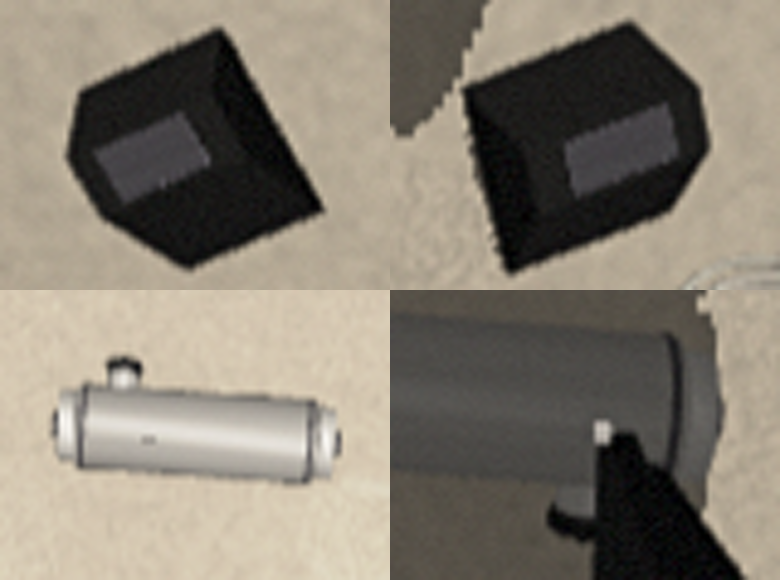

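The close crop shows both black chocks as roofs with a steel plate; the sides look right. The top-view plug is at about (260.6,189.5), which gives roughly a 60° lean, so about 26 mm of rolling. I'll go behind the cylinder now.

```bash
python3 -m jog '{"dp":[[-0.556,0.017,0.2],[-0.556,0.017,0.2],[-0.556,0.017,0.6],[-0.556,0.017,0.716],[-0.556,0.017,0.716],[-0.556,0.017,0.716]],"angular":[[0,0,0.032],[0,0,0.032],[0,0,0.032],[0,0,0.032],[0,0,0.032],[0,0,0.032]],"hand":[0.5,0.5,0.5,0.5,0.5,0.5]}'
python3 -m jog '{"dp":[[0,0,0.22],[0,0,0.448],[0,0,0.448],[0,0,0.448]],"angular":[[0,0,0],[0,0,0],[0,0,0],[0,0,0]],"hand":[0.5,0.5,0.5,0.5]}'
python3 - <<'E'
from h import *
go(.612,-.014,.008,3.105)
go(.590,-.014,.008,3.105)
cv2.imwrite("pics/w2.png",vision.snapshot("wrist"))
E
```

```text
time: 2.65
tcp_pos: [0.6376, -0.0141, 0.1215]
ee_rot: [3.141, 0.0, 3.106]
ft_force: [0.1, -0.4, -0.0]
finger_gap: 0.0477
gripper_force: 0.0
time: 3.15
tcp_pos: [0.6392, -0.0153, 0.0121]
ee_rot: [-3.141, 0.004, 3.105]
ft_force: [0.7, 0.1, -0.4]
finger_gap: 0.0477
gripper_force: 0.0
dp [0.109 0.001 0.016] ang [-0.     0.004 -0.   ] rows>= 0.4
dp [ 0.197 -0.002  0.016] ang [-0.     0.004 -0.   ] rows>= 0.8
```

```bash
python3 -m jog '{"dp":[[0.03,0,0],[0.06,0,0],[0.08,0,0],[0.09,0,0],[0.1,0,0],[0.11,0,0],[0.12,0,0],[0.13,0,0]],"angular":[[0,0,0],[0,0,0],[0,0,0],[0,0,0],[0,0,0],[0,0,0],[0,0,0],[0,0,0]],"hand":[0.5,0.5,0.5,0.5,0.5,0.5,0.5,0.5]}'
python3 -m jog '{"dp":[[0.01,0,0],[0.02,0,0],[0.03,0,0],[0.035,0,0],[0.04,0,0],[0.045,0,0],[0.045,0,0]],"angular":[[0,0,0],[0,0,0],[0,0,0],[0,0,0],[0,0,0],[0,0,0],[0,0,0]],"hand":[0.5,0.5,0.5,0.5,0.5,0.5,0.5]}'
python3 - <<'E'
from h import *
o=robot.get_obs();print(o['tcp_pos'],o['ee_rot'])
np.save("w3.npy",np.r_[o['tcp_pos'],o['ee_rot']])
cv2.imwrite("pics/w3.png",vision.snapshot("wrist"));cv2.imwrite("pics/t3.png",vision.snapshot("top"));s=vision.snapshot("side");cv2.imwrite("pics/s3.png",s)
w=cv2.imread("pics/w3.png")
cv2.imwrite("pics/v3.png",np.hstack([w[:,100:500],cv2.resize(s[150:300,230:380],(400,420))]))
E
```

```text
time: 4.2
tcp_pos: [0.6049, -0.0142, 0.0086]
ee_rot: [3.142, -0.0, 3.105]
ft_force: [-0.2, 0.2, -0.0]
finger_gap: 0.0476
gripper_force: 0.1
time: 5.08
tcp_pos: [0.5936, -0.0137, 0.0086]
ee_rot: [3.141, -0.0, 3.105]
ft_force: [-0.8, -0.6, 0.4]
finger_gap: 0.0474
gripper_force: 0.0
[ 0.5936436  -0.0137158   0.00860717] [ 3.14149531e+00 -1.65089124e-04  3.10465898e+00]
```

View pics/v3.png

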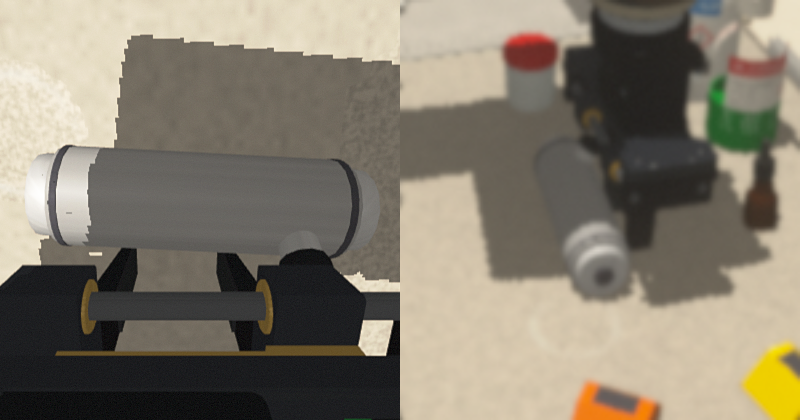

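```bash
cat >> h.py <<'E'
def cyl(P,u,v1,v2):
    "axis point at column u from the two silhouette rows (tangent rays, radius 25, axis z=.025) -> x (and y) on the bisector"
    a,b=ray("",[(u,v1),(u,v2)],.025,P); p=P[2]
    da,db=[(q-p)/np.linalg.norm(q-p) for q in(a,b)]; d=da+db
    q=p+d*(.025-p[2])/d[2]; return q
def lean(P,uv,ax,yaw):
    "port lean (deg, + = to the back): plug top 41 mm out, for an axis point & yaw"
    th=np.radians(np.arange(-40,110,.5)); n=np.array([np.cos(yaw),np.sin(yaw)])
    X=np.array([ray("",uv,.025+.041*np.cos(t),P)[0] for t in th])
    e=(X[:,:2]-ax[:2])@n-.041*np.sin(th); i=np.argmin(abs(e)); al=(X[i,:2]-ax[:2])@[-n[1],n[0]]
    return np.degrees(th[i]),al,e[i]
E
python3 - <<'E'
from h import *
a=np.load("w3.npy");P=pose("wrist",dict(tcp_pos=a[:3],ee_rot=a[3:]))
print(ray("",[(126,192),(478,212)],.025,P))
L=cyl(P,170,148,243);Rr=cyl(P,440,160,253);print(L,Rr)
d=Rr-L;print("yaw",np.degrees(np.arctan2(-d[0],d[1])))
# barrel-surface exit of port neck ~ (399,238..)
E
```

```text
[[ 0.54642482 -0.08723547  0.025     ]
 [ 0.56372664  0.09207748  0.025     ]]
[ 0.54923632 -0.06526046  0.025     ] [0.56008498 0.07222405 0.025     ]
yaw -4.511760213252115
```

```bash
python3 - <<'E'
from h import *
a=np.load("w3.npy");P=pose("wrist",dict(tcp_pos=a[:3],ee_rot=a[3:]))
yaw=np.radians(-4);ax=np.array([.5547,.002])
n=np.array([np.cos(yaw),np.sin(yaw)]);t=np.array([-n[1],n[0]])
for th in (0,10,20,30,40,50):
    r=np.radians(th)
    for rr in(.025,.041):
        q=ax+.045*t+rr*np.sin(r)*n; print(th,rr,np.round(pix("",[*q,.025+rr*np.cos(r)],P)[0]))
E
python3 -m jog '{"dp":[[-0.02,0,0],[-0.06,0,0],[-0.1,0,0],[-0.1,0,-0.2],[-0.1,0,-0.4],[-0.1,0,-0.5],[-0.1,0,-0.5],[-0.1,0,-0.5]],"angular":[[0,0,0],[0,0,0],[0,0,0],[0,0,0],[0,0,0],[0,0,0],[0,0,0],[0,0,0]],"hand":[0.5,0.5,0.5,0.5,0.5,0.5,0.5,0.5]}'
python3 - <<'E'
from h import *
o=robot.get_obs();np.save("w4.npy",np.r_[o['tcp_pos'],o['ee_rot']])
cv2.imwrite("pics/w4.png",vision.snapshot("wrist"));cv2.imwrite("pics/t4.png",vision.snapshot("top"));cv2.imwrite("pics/s4.png",vision.snapshot("side"))
E
```

```text
0 0.025 [411. 219.]
0 0.041 [429. 231.]
10 0.025 [409. 228.]
10 0.041 [425. 248.]
20 0.025 [407. 236.]
20 0.041 [420. 262.]
30 0.025 [404. 243.]
30 0.041 [414. 273.]
40 0.025 [401. 248.]
40 0.041 [408. 281.]
50 0.025 [397. 251.]
50 0.041 [402. 285.]
time: 6.22
tcp_pos: [0.6185, -0.0146, 0.1326]
ee_rot: [3.141, -0.001, 3.105]
ft_force: [0.3, 0.2, -0.1]
finger_gap: 0.0473
gripper_force: 0.0
```

View pics/w4.png

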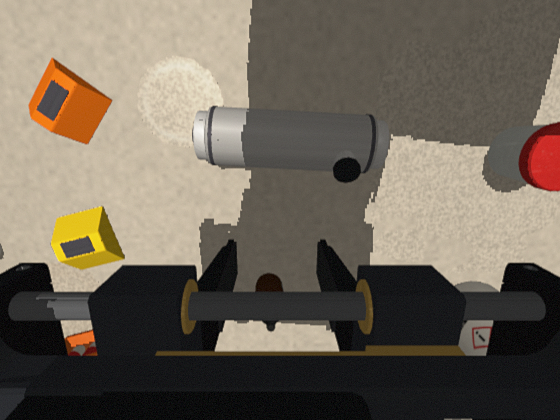

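The port plug shows clearly at (347,169), still leaning back; the caps are at (194,135) and (388,145).

```bash
python3 - <<'E'
from h import *
a=np.load("w4.npy");P=pose("wrist",dict(tcp_pos=a[:3],ee_rot=a[3:]));w=cv2.imread("pics/w4.png")
m=(w.max(2)<35).astype(np.uint8);m[:150]=0;m[190:]=0;m[:,:325]=0;m[:,370:]=0
cs,_=cv2.findContours(m,0,2);c=max(cs,key=cv2.contourArea);print(cv2.minEnclosingCircle(c),cv2.contourArea(c))
for u in(225,235,300,320): print(u,w[95:180:1,u].max(1).tolist()) if u in(235,300) else 0
e=ray("",[(194,135),(388,145)],.025,P);print(e,np.linalg.norm(e[1]-e[0]))
ax=e.mean(0);d=e[1]-e[0];yaw=np.arctan2(-d[0],d[1]);print(np.degrees(yaw))
for uv in[cv2.minEnclosingCircle(c)[0]]: print(lean(P,uv,ax,yaw))
E
```

```text
((346.39495849609375, 170.06723022460938), 13.741743087768555) 491.5
235 [202, 205, 210, 209, 204, 202, 200, 197, 197, 199, 206, 207, 171, 134, 141, 153, 154, 159, 164, 166, 168, 165, 169, 174, 177, 181, 183, 184, 191, 196, 198, 204, 209, 211, 211, 210, 207, 203, 202, 199, 195, 192, 190, 189, 187, 185, 183, 180, 178, 177, 174, 171, 168, 168, 166, 165, 162, 161, 155, 152, 145, 140, 136, 133, 130, 123, 116, 114, 108, 98, 88, 86, 96, 166, 208, 204, 202, 196, 197, 195, 201, 203, 206, 205, 200]
300 [94, 93, 96, 93, 96, 97, 94, 96, 94, 96, 95, 94, 95, 97, 97, 95, 86, 82, 85, 85, 84, 84, 84, 85, 88, 85, 82, 82, 84, 87, 84, 86, 87, 87, 88, 86, 91, 91, 87, 89, 88, 90, 87, 85, 86, 86, 90, 91, 88, 86, 87, 87, 86, 86, 83, 85, 87, 86, 87, 86, 86, 85, 82, 83, 79, 80, 81, 81, 76, 78, 78, 79, 78, 76, 85, 97, 97, 98, 98, 95, 95, 94, 94, 96, 93]
[[ 0.54781922 -0.08297876  0.025     ]
 [ 0.56277168  0.08628432  0.025     ]] 0.16992223418963487
-5.048324666140143
(np.float64(27.5), np.float64(0.04246843005486178), np.float64(-1.4822464668197421e-06))
```

```bash
python3 - <<'E'
from h import *
a=np.load("w4.npy");P=pose("wrist",dict(tcp_pos=a[:3],ee_rot=a[3:]))
A=cyl(P,235,107,168);B=cyl(P,300,110.5,169.5);print(A,B)
ax=(A+B)/2;yaw=np.radians(-4.7);t=np.array([-np.sin(yaw),np.cos(yaw)]);s=(.0017-ax[1])/t[1]
ax[:2]+=s*t;print(ax,lean(P,(346.4,170),ax,yaw))
E
```

```text
[ 0.55184439 -0.04751193  0.025     ] [0.55607759 0.00914636 0.025     ]
[0.55567786 0.0017     0.025     ] (np.float64(27.0), np.float64(0.04223452957309625), np.float64(0.00012262870778033744))
```

```bash
python3 -m jog '{"dp":[[0,0.01,0.2],[0,0.01,0.4],[0,0.01,0.496],[0,0.01,0.496],[0,0.01,0.496]],"angular":[[0,0,0.043],[0,0,0.043],[0,0,0.043],[0,0,0.043],[0,0,0.043]],"hand":[0.5,0.5,0.5,0.5,0.5]}'
python3 - <<'E'
from h import *
o=robot.get_obs();print(o['tcp_pos'],o['ee_rot']); go(.5945,-.0115,.0085); go(.582,-.0115,.0085)
E
```

```text
time: 7.0
tcp_pos: [0.6193, -0.0122, 0.0103]
ee_rot: [3.142, 0.001, 3.06]
ft_force: [-0.5, 0.1, 0.6]
finger_gap: 0.0479
gripper_force: 0.0
[ 0.61927598 -0.01219512  0.01027092] [3.14153778e+00 7.20024607e-04 3.05956271e+00]
dp [ 0.099 -0.005  0.007] ang [0. 0. 0.] rows>= 0.4
dp [ 0.149 -0.009  0.007] ang [0. 0. 0.] rows>= 0.6
```

```bash
python3 -m jog '{"dp":[[0.04,0,0],[0.08,0,0],[0.095,0,0],[0.105,0,0],[0.112,0,0],[0.119,0,0],[0.126,0,0],[0.132,0,0]],"angular":[[0,0,0],[0,0,0],[0,0,0],[0,0,0],[0,0,0],[0,0,0],[0,0,0],[0,0,0]],"hand":[0.5,0.5,0.5,0.5,0.5,0.5,0.5,0.5]}'
python3 -m jog '{"dp":[[0.005,0,0],[0.01,0,0],[0.014,0,0],[0.017,0,0],[0.017,0,0]],"angular":[[0,0,0],[0,0,0],[0,0,0],[0,0,0],[0,0,0]],"hand":[0.5,0.5,0.5,0.5,0.5]}'
python3 -m jog '{"dp":[[-0.06,0,0],[-0.1,0,0],[-0.12,0,-0.2],[-0.15,0,-0.4],[-0.15,0,-0.5],[-0.15,0,-0.5],[-0.15,0,-0.5]],"angular":[[0,0,0],[0,0,0],[0,0,0],[0,0,0],[0,0,0],[0,0,0],[0,0,0]],"hand":[0.5,0.5,0.5,0.5,0.5,0.5,0.5]}'
cat >> h.py <<'E'
def look(tag):
    o=robot.get_obs();P=pose("wrist",o);w=vision.snapshot("wrist");cv2.imwrite(f"pics/{tag}.png",w);np.save(tag+".npy",np.r_[o['tcp_pos'],o['ee_rot']]);return P,w
E
python3 - <<'E'
from h import *
P,w=look("w5")
print(np.round(pix("",[[.5437,.002,.025],[.547,.047,.066]],P)))
m=(w.max(2)<35).astype(np.uint8);m[215:]=0
for c in cv2.findContours(m,0,2)[0]:
    if cv2.contourArea(c)>150: print(cv2.minEnclosingCircle(c),cv2.contourArea(c))
E
```

```text
time: 8.0
tcp_pos: [0.5859, -0.0094, 0.0096]
ee_rot: [3.141, -0.0, 3.06]
ft_force: [0.4, -0.4, 0.9]
finger_gap: 0.0474
gripper_force: 0.1
time: 8.62
tcp_pos: [0.5817, -0.0091, 0.0096]
ee_rot: [3.142, -0.0, 3.06]
ft_force: [-0.8, 0.5, 0.3]
finger_gap: 0.0474
gripper_force: 0.0
time: 9.5
tcp_pos: [0.6185, -0.0121, 0.1334]
ee_rot: [3.141, -0.002, 3.059]
ft_force: [0.4, -0.1, 0.3]
finger_gap: 0.048
gripper_force: 0.0
[[285. 126.]
 [347. 126.]]
((344.4395751953125, 134.35165405273438), 14.578362464904785) 595.5
```

View pics/w5.png

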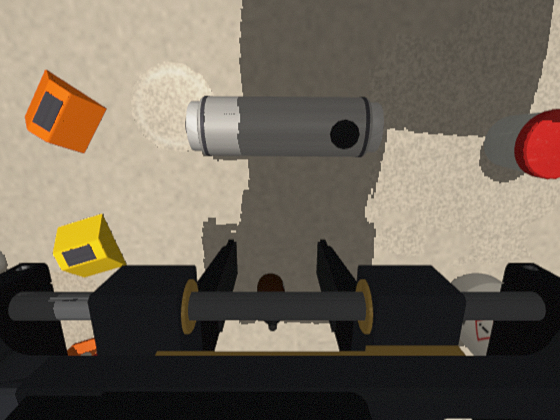

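Port now at (344,134), caps at about (187,126) and (383,127). Computing the lean.

```bash
python3 - <<'E'
from h import *
a=np.load("w5.npy");P=pose("wrist",dict(tcp_pos=a[:3],ee_rot=a[3:]));w=cv2.imread("pics/w5.png")
e=ray("",[(187,126),(383,127)],.025,P);print(e,np.linalg.norm(e[1]-e[0]));d=e[1]-e[0];yaw=np.arctan2(-d[0],d[1]);print(np.degrees(yaw))
for u in(225,290): 
    g=np.abs(np.diff(cv2.GaussianBlur(w,(5,5),0)[:,u].max(1).astype(int)))
    print(u,[(v,int(g[v])) for v in range(85,170) if g[v]>6 or (u==290 and g[v]>3)])
A=cyl(P,225,96.5,155.5);B=cyl(P,290,97,156);print(A,B)
for ax in(e.mean(0),):print(lean(P,(344.4,134.4),ax,yaw))
E
```

```text
[[ 0.53670047 -0.08238844  0.025     ]
 [ 0.55161588  0.08686457  0.025     ]] 0.16990894456967603
-5.036177285466549
225 [(94, 14), (95, 20), (96, 15), (114, 8), (115, 8), (151, 7), (152, 8), (153, 8), (158, 21), (159, 36), (160, 33), (161, 14)]
290 [(95, 4), (96, 5), (155, 8), (156, 8)]
[ 0.54000614 -0.04964751  0.025     ] [0.54510512 0.00648347 0.025     ]
(np.float64(7.0), np.float64(0.043220386172896405), np.float64(0.00011896538874144741))
```

```bash
python3 -m jog '{"dp":[[0,0,0.2],[0,0,0.4],[0,0,0.49],[0.04,0,0.49],[0.08,0,0.49],[0.1,0,0.49],[0.12,0,0.49],[0.13,0,0.49]],"angular":[[0,0,0],[0,0,0],[0,0,0],[0,0,0],[0,0,0],[0,0,0],[0,0,0],[0,0,0]],"hand":[0.5,0.5,0.5,0.5,0.5,0.5,0.5,0.5]}'
python3 - <<'E'
from h import *
o=robot.get_obs();print(o['tcp_pos'],o['ee_rot']); go(.5787,-.0095,.01)
E
```

```text
time: 10.55
tcp_pos: [0.5867, -0.0095, 0.0127]
ee_rot: [3.142, 0.001, 3.06]
ft_force: [0.3, -0.3, 0.4]
finger_gap: 0.0473
gripper_force: 0.0
[ 0.58669538 -0.00952858  0.0127039 ] [3.14155722e+00 9.42315041e-04 3.05953801e+00]
dp [ 0.032 -0.003  0.011] ang [0. 0. 0.] rows>= 0.1
```

```bash
python3 -m jog '{"dp":[[0.008,0,0],[0.016,0,0],[0.021,0,0],[0.026,0,0],[0.03,0,0],[0.03,0,0]],"angular":[[0,0,0],[0,0,0],[0,0,0],[0,0,0],[0,0,0],[0,0,0]],"hand":[0.5,0.5,0.5,0.5,0.5,0.5]}'
python3 -m jog '{"dp":[[-0.06,0,0],[-0.1,0,0],[-0.12,0,-0.2],[-0.15,0,-0.4],[-0.15,0,-0.5],[-0.15,0,-0.5],[-0.15,0,-0.5]],"angular":[[0,0,0],[0,0,0],[0,0,0],[0,0,0],[0,0,0],[0,0,0],[0,0,0]],"hand":[0.9,0.9,0.9,0.9,0.9,0.9,0.9]}'
cat >> h.py <<'E'
def cylscan(P,w,hint):
    "near-upright cylinder: plug blob + barrel edges at two columns"
    m=(w.max(2)<35).astype(np.uint8);m[215:]=0
    cs=[c for c in cv2.findContours(m,0,2)[0] if 350<cv2.contourArea(c)<900]
    for c in cs: print(cv2.minEnclosingCircle(c)[0],cv2.contourArea(c))
    return cs
E
python3 - <<'E'
from h import *
P,w=look("w6"); cylscan(P,w,0)
b=cv2.GaussianBlur(w,(3,3),0)
for u in(225,260,290,310): 
    g=np.abs(np.diff(b[:,u].max(1).astype(int)));print(u,[(v,int(g[v])) for v in range(75,170) if g[v]>(12 if u==225 else 4)])
E
```

```text
time: 11.3
tcp_pos: [0.5792, -0.0089, 0.0121]
ee_rot: [3.142, -0.0, 3.06]
ft_force: [0.3, 0.1, 0.1]
finger_gap: 0.0477
gripper_force: 0.0
time: 12.18
tcp_pos: [0.616, -0.0119, 0.1359]
ee_rot: [3.141, -0.002, 3.06]
ft_force: [-0.3, -0.3, -0.2]
finger_gap: 0.0855
gripper_force: 0.0
(343.875, 128.125) 594.5
225 [(94, 16), (95, 26), (96, 17), (157, 24), (158, 40), (159, 28)]
260 [(95, 5), (96, 6), (154, 6), (155, 8)]
290 [(95, 5), (96, 5), (154, 5), (155, 8), (156, 5)]
310 [(96, 5), (154, 5), (155, 8), (156, 6)]
```

```bash
python3 - <<'E'
from h import *
a=np.load("w6.npy");P=pose("wrist",dict(tcp_pos=a[:3],ee_rot=a[3:]))
A=cyl(P,235,96,155.3);B=cyl(P,310,96.7,155.8);d=B-A;yaw=np.arctan2(-d[0],d[1]);print(A,B,np.degrees(yaw))
ax=A+d*(.002-A[1])/d[1];print(ax,lean(P,(343.9,128.1),ax,yaw))
E=None
for z in(.066,):print(ray("",(343.9,128.1),z,P))
# hover for chock_2 at (.457,-.315)
go(.46,-.19,.20,3.3)
E
```

```text
[ 0.53796194 -0.04106853  0.025     ] [0.54389616 0.02426803 0.025     ] -5.189676838125977
[0.54187366 0.002      0.025     ] (np.float64(0.5), np.float64(0.043465853383441756), np.float64(-0.00010179491761594617))
[[0.54606017 0.04526419 0.066     ]]
dp [ 0.564 -0.761 -0.256] ang [ 0.    -0.002 -0.23 ] rows>= 3.9
```

Lean is now about 0.5°, so the cylinder is set. Its axis is at (0.542, 0.001), yaw −5°. Chock_1 goes to the back first.

```bash
python3 - <<'E'
from h import *
go(.45,.265,.20,3.50)
E
```

```text
dp [ 0.753  1.05  -0.255] ang [ 0.001 -0.002 -0.421] rows>= 5.3
```

```bash
python3 -m jog '{"dp":[[0.7,0.99,-0.25],[0.7,0.99,-0.25],[0.7,0.99,-0.25],[0.7,0.99,-0.25],[0.7,0.99,-0.25],[0.7,0.99,-0.25],[0.7,0.99,-0.25]],"angular":[[0,0,-0.42],[0,0,-0.42],[0,0,-0.42],[0,0,-0.42],[0,0,-0.42],[0,0,-0.42],[0,0,-0.42]],"hand":[0.9,0.9,0.9,0.9,0.9,0.9,0.9]}'
python3 - <<'E'
from h import *
P,w=look("w7")
uv=pix("",[.419,.279,.012],P)[0];print(uv)
c=chock("",w,uv,rad=70);print(cv2.contourArea(c),cv2.approxPolyDP(c,3,True)[:,0].tolist())
u,v=map(int,uv);cv2.imwrite("pics/c7.png",cv2.resize(w[max(v-60,0):v+60,u-80:u+80],None,fx=4,fy=4));print(max(v-60,0),u-80)
E
```

```text
time: 13.1
tcp_pos: [0.4624, 0.2488, 0.1987]
ee_rot: [-3.141, -0.001, -2.783]
ft_force: [0.0, -0.5, 0.9]
finger_gap: 0.0858
gripper_force: 0.0
[313.42970904 166.27330487]
2129.5 [[293, 142], [293, 192], [333, 191], [338, 169], [335, 142]]
106 233
```

View pics/c7.png

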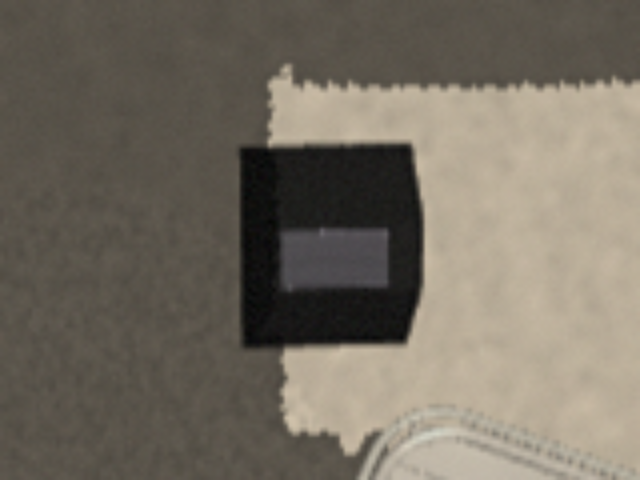

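The crop shows chock_1 squarely aligned with the tool. Its base corners are (293,142), (293,192), (335.5,142) and (334,192).

```bash
python3 - <<'E'
from h import *
a=np.load("w7.npy");P=pose("wrist",dict(tcp_pos=a[:3],ee_rot=a[3:]))
q=ray("",[(293,142),(293,192),(334.7,192),(335.7,142)],0,P)
print(q.round(4)); print([round(float(np.linalg.norm(q[i]-q[i-1])),4) for i in range(4)])
c=q.mean(0);y=q[2]+q[3]-q[0]-q[1];yaw=np.arctan2(-y[0],y[1]);print(c,np.degrees(yaw))
go(c[0],c[1],.1,yaw+np.pi);go(c[0],c[1],.004,yaw+np.pi)
E
```

```text
[[0.4022 0.2479 0.    ]
 [0.4576 0.2695 0.    ]
 [0.4398 0.317  0.    ]
 [0.3848 0.2944 0.    ]]
[0.0497, 0.0594, 0.0507, 0.0594]
[0.42111345 0.2821992  0.        ] 20.499607038666785
dp [0.108 0.185 0.395] ang [-0.    -0.001 -0.   ] rows>= 1.8
dp [0.107 0.185 0.779] ang [-0.    -0.001 -0.   ] rows>= 3.2
```

```bash
python3 -m jog '{"dp":[[0.107,0.185,0.2],[0.107,0.185,0.45],[0.107,0.185,0.68],[0.107,0.185,0.777],[0.107,0.185,0.777],[0.107,0.185,0.777],[0.107,0.185,0.777],[0.107,0.185,0.777]],"angular":[[0,0,0],[0,0,0],[0,0,0],[0,0,0],[0,0,0],[0,0,0],[0,0,0],[0,0,0]],"hand":[0.9,0.9,0.9,0.9,0.9,0.4,0.4,0.4]}' 25
python3 - <<'E'
from h import *
o=robot.get_obs();p=o['tcp_pos'];print(p,o['ee_rot'])
n=np.array([np.cos(-.088),np.sin(-.088)]);c=np.array([.5419,.001])
for d in(.075,.045):
    q=c+n*d;print(q)
    go(*q,.14,3.054,frm=(.421,.282,.14,-2.783+2*np.pi))
E
```

```text
time: 14.15
tcp_pos: [0.4215, 0.2829, 0.0059]
ee_rot: [3.141, 0.001, -2.784]
ft_force: [0.0, 0.5, 1.1]
finger_gap: 0.0609
gripper_force: 0.0
[0.42154207 0.28289976 0.00588925] [ 3.14144347e+00  9.89731242e-04 -2.78416211e+00]
[ 0.61660979 -0.00559148]
dp [-0.329 -1.352 -0.   ] ang [ 0.    -0.     0.426] rows>= 5.6
[ 0.58672587 -0.00295489]
dp [-0.221 -1.3   -0.   ] ang [ 0.    -0.     0.426] rows>= 5.3
```

```bash
python3 -m jog '{"dp":[[0,0,0],[0,0,0],[0,0,0],[0,0,-0.24],[0,0,-0.48],[0,0,-0.55],[0,0,-0.55]],"angular":[[0,0,0],[0,0,0],[0,0,0],[0,0,0],[0,0,0],[0,0,0],[0,0,0]],"hand":[0.4,0.4,0.4,0.4,0.4,0.4,0.4]}'
python3 -m jog '{"dp":[[-0.18,-0.7,0],[-0.18,-0.7,0],[-0.18,-0.7,0],[-0.18,-0.7,0]],"angular":[[0,0,0.21],[0,0,0.21],[0,0,0.21],[0,0,0.21]],"hand":[0.4,0.4,0.4,0.4]}'
python3 - <<'E'
from h import *
print(robot.get_obs()['ee_rot'])
go(.6166,-.0056,.14,3.054)
E
```

```text
time: 15.02
tcp_pos: [0.4215, 0.2832, 0.1439]
ee_rot: [3.141, 0.003, -2.784]
ft_force: [-0.4, -0.5, -1.7]
finger_gap: 0.05
gripper_force: 25.0
time: 15.52
tcp_pos: [0.5258, 0.132, 0.1409]
ee_rot: [-3.141, -0.002, -3.008]
ft_force: [-0.9, 0.0, -0.8]
finger_gap: 0.05
gripper_force: 25.0
[-3.14149287e+00 -2.04334947e-03 -3.00789673e+00]
dp [-0.287 -0.594  0.003] ang [-0.    -0.002  0.211] rows>= 2.6
```

```bash
python3 -m jog '{"dp":[[-0.29,-0.59,0],[-0.29,-0.59,0],[-0.29,-0.59,0],[-0.29,-0.59,0],[-0.29,-0.59,0.2],[-0.29,-0.59,0.4],[-0.29,-0.59,0.4]],"angular":[[0,0,0.212],[0,0,0.212],[0,0,0.212],[0,0,0.212],[0,0,0.212],[0,0,0.212],[0,0,0.212]],"hand":[0.4,0.4,0.4,0.4,0.4,0.4,0.4]}'
python3 - <<'E'
from h import *
o=robot.get_obs();print(o['ee_rot'])
go(.6166,-.0056,.0055,3.054)
go(.5872,-.0030,.0055,3.054)
P,w=look("w8");b=cv2.GaussianBlur(w,(3,3),0);cylscan(P,w,0)
E
```

```text
time: 16.4
tcp_pos: [0.6138, 0.0004, 0.0393]
ee_rot: [3.141, -0.008, 3.059]
ft_force: [1.3, -0.6, 0.1]
finger_gap: 0.05
gripper_force: 25.0
[ 3.14112826 -0.00813079  3.0586599 ]
dp [-0.014 -0.023  0.135] ang [ 0.    -0.008  0.004] rows>= 0.6
dp [ 0.104 -0.022  0.136] ang [ 0.    -0.008  0.004] rows>= 0.7
(276.48822021484375, 212.5) 510.5
```

View pics/w8.png

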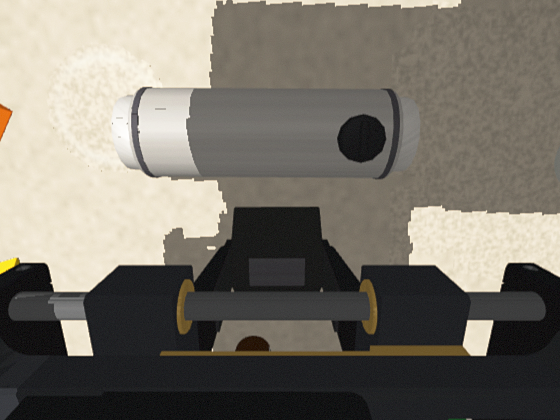

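```bash
python3 - <<'E'
from h import *
a=np.load("w8.npy");P=pose("wrist",dict(tcp_pos=a[:3],ee_rot=a[3:]))
e=ray("",[(114,132),(418,132.5)],.025,P);print(e,np.linalg.norm(e[1]-e[0]),e.mean(0))
A=cyl(P,220,88,178);B=cyl(P,320,88.5,179);print(A,B); ax=(A+B)/2
print(lean(P,(361.5,138.5),A+(B-A)*(.0-A[1])/(B-A)[1],np.radians(-5)))
E
python3 -m jog '{"dp":[[-0.01,-0.02,0.05],[-0.01,-0.02,0.1],[-0.01,-0.02,0.13],[-0.01,-0.02,0.134],[-0.01,-0.02,0.134]],"angular":[[0,0,0],[0,0,0],[0,0,0],[0,0,0],[0,0,0]],"hand":[0.4,0.4,0.4,0.4,0.4]}'
python3 - <<'E'
from h import *
o=robot.get_obs();print(o['ee_rot'],o['ft_force'])
go(.5872,-.0030,.006,3.054)
E
```

```text
[[ 0.53313457 -0.08620973  0.025     ]
 [ 0.54811678  0.08876896  0.025     ]] 0.17561893727699793 [0.54062568 0.00127962 0.025     ]
[ 0.53963818 -0.02539032  0.025     ] [0.54491774 0.03226368 0.025     ]
(np.float64(0.5), np.float64(0.045597579444511885), np.float64(-1.532825518872204e-05))
time: 17.08
tcp_pos: [0.6189, -0.0065, 0.0096]
ee_rot: [3.142, 0.0, 3.057]
ft_force: [0.5, -0.4, -0.5]
finger_gap: 0.0499
gripper_force: 25.0
[3.14150527e+00 2.89547713e-04 3.05742160e+00] [ 0.52691449 -0.38335576 -0.48121265]
dp [0.128 0.003 0.014] ang [0.    0.    0.003] rows>= 0.5
```

```bash
python3 -m jog '{"dp":[[0,0,0.013],[0.03,0,0.013],[0.06,0,0.013],[0.08,0,0.013],[0.1,0,0.013],[0.115,0,0.013],[0.123,0,0.013],[0.123,0,0.013]],"angular":[[0,0,0],[0,0,0],[0,0,0],[0,0,0],[0,0,0],[0,0,0],[0,0,0],[0,0,0]],"hand":[0.4,0.4,0.4,0.4,0.4,0.4,0.4,0.4]}'
python3 - <<'E'
from h import *
P,w=look("w9");print(P[2],robot.get_obs()['ee_rot'])
b=cv2.GaussianBlur(w,(3,3),0)
for u in(220,300):
    g=np.diff(b[:,u].max(1).astype(int));print(u,[(v,int(g[v])) for v in range(75,290) if abs(g[v])>6])
E
```

```text
time: 18.08
tcp_pos: [0.5882, -0.0039, 0.0062]
ee_rot: [3.142, 0.0, 3.057]
ft_force: [0.7, -0.3, -0.6]
finger_gap: 0.0501
gripper_force: 25.0
[0.51055098 0.00356785 0.17571994] [3.14149738e+00 1.71971366e-04 3.05743168e+00]
220 [(135, -7), (136, -9), (238, 10), (245, -21), (246, -35), (247, -31), (248, -13)]
300 [(136, -10), (137, -7), (237, -13), (238, -26), (239, -27), (240, -11), (257, 13), (258, 10), (284, -9), (285, -11)]
```

View pics/w9.png

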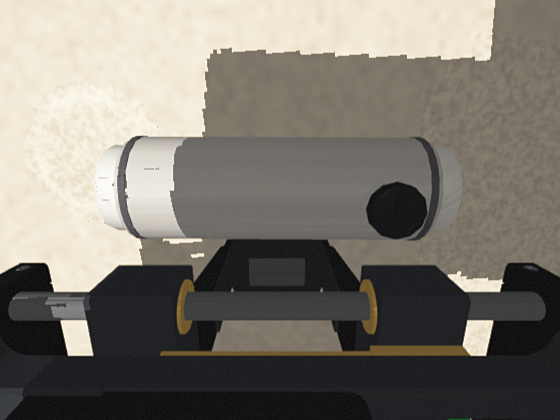

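```bash
python3 - <<'E'
from h import *
a=np.load("w9.npy");P=pose("wrist",dict(tcp_pos=a[:3],ee_rot=a[3:]))
A=cyl(P,210,136,238);B=cyl(P,310,136.5,239.);print(A,B);M=A+(B-A)*(.001-A[1])/(B-A)[1]
yaw=np.arctan2(-(B-A)[0],(B-A)[1]);print(M,np.degrees(yaw),lean(P,(397,210),M,yaw))
n=np.array([np.cos(yaw),np.sin(yaw)]);print("offset",(a[:2]-M[:2])@n,(a[:2]-M[:2])@[-n[1],n[0]])
e=ray("",[(96,186),(462,186)],.025,P);print(e.mean(0))
E
```

```text
[ 0.53841006 -0.03193212  0.025     ] [0.54299694 0.0174229  0.025     ]
[0.54147065 0.001      0.025     ] -5.309608018142418 (np.float64(-1.0), np.float64(0.04425276333778986), np.float64(0.00014156914732059813))
offset 0.04697291075376504 -0.0005642450100790675
[0.54050603 0.00219316 0.025     ]
```

Gap offset is 47 mm. I'll close it 2 mm more, release and rise.

```bash
python3 -m jog '{"dp":[[0.004,0,0],[0.008,0,0],[0.008,0,0],[0.008,0,0],[0.008,0,0],[0.008,0,0],[0.008,0,0]],"angular":[[0,0,0],[0,0,0],[0,0,0],[0,0,0],[0,0,0],[0,0,0],[0,0,0]],"hand":[0.4,0.4,0.4,0.75,0.75,0.75,0.75]}'
python3 -m jog '{"dp":[[0,0,-0.15],[0,0,-0.35],[0,0,-0.6],[0,0,-0.6],[0,0,-0.6]],"angular":[[0,0,0],[0,0,0],[0,0,0],[0,0,0],[0,0,0]],"hand":[0.75,0.75,0.9,0.9,0.9]}'
python3 - <<'E'
from h import *
o=robot.get_obs();print(o['joint_positions'])
P,w=look("w10")
go(.44,-.31,.20,frm=(*o['tcp_pos'],3.057))
for i in (1,):go(.44,-.31,.20,.42,frm=(*o['tcp_pos'],3.057))
E
```

```text
time: 19.0
tcp_pos: [0.5862, -0.0038, 0.0061]
ee_rot: [3.142, 0.0, 3.057]
ft_force: [-0.0, -0.7, -0.3]
finger_gap: 0.0716
gripper_force: 0.0
time: 19.62
tcp_pos: [0.5858, -0.0037, 0.1557]
ee_rot: [3.141, -0.0, 3.057]
ft_force: [0.4, 0.3, -1.2]
finger_gap: 0.0853
gripper_force: 0.0
[-1.19097298e-01  5.00925663e-01  1.72251267e+00  1.05809290e-04
  9.18491587e-01 -1.60582943e+00]
dp [ 0.478 -1.27  -0.177] ang [0. 0. 0.] rows>= 5.5
dp [ 0.478 -1.27  -0.177] ang [-0.    -0.     2.518] rows>= 14.1
```

```bash
python3 -m jog '{"dp":[[0.28,-0.76,-0.18],[0.28,-0.76,-0.18],[0.28,-0.76,-0.18],[0.28,-0.76,-0.18],[0.28,-0.76,-0.18]],"angular":[[0,0,0.84],[0,0,0.84],[0,0,0.84],[0,0,0.84],[0,0,0.84]],"hand":[0.9,0.9,0.9,0.9,0.9]}'
python3 - <<'E'
from h import *
o=robot.get_obs();print(o['tcp_pos'],o['ee_rot'])
go(.435,-.325,.20,.42,frm=(*o['tcp_pos'],o['ee_rot'][2]))
E
```

```text
time: 20.3
tcp_pos: [0.4994, -0.1887, 0.1998]
ee_rot: [-3.141, -0.002, 2.17]
ft_force: [-0.2, 1.0, 0.1]
finger_gap: 0.0857
gripper_force: 0.0
[ 0.49941571 -0.18865378  0.19980493] [-3.14050328e+00 -2.09578047e-03  2.17003270e+00]
dp [-0.305 -0.52  -0.001] ang [ 0.    -0.     1.671] rows>= 9.4
```

```bash
python3 -m jog '{"dp":[[-0.3,-0.52,0],[-0.3,-0.52,0],[-0.3,-0.52,0],[-0.3,-0.52,0],[-0.3,-0.52,0],[-0.3,-0.52,0]],"angular":[[0,0,0.9],[0,0,0.9],[0,0,0.9],[0,0,0.9],[0,0,0.9],[0,0,0.9]],"hand":[0.9,0.9,0.9,0.9,0.9,0.9]}'
python3 -m jog '{"dp":[[0,0,0],[0,0,0],[0,0,0],[0,0,0],[0,0,0],[0,0,0]],"angular":[[0,0,0.77],[0,0,0.77],[0,0,0.77],[0,0,0.77],[0,0,0.77],[0,0,0.77]],"hand":[0.9,0.9,0.9,0.9,0.9,0.9]}'
python3 - <<'E'
from h import *
P,w=look("w11")
uv=pix("",[.457,-.315,.012],P)[0];print(uv)
c=chock("",w,uv,rad=60);print(cv2.contourArea(c),cv2.approxPolyDP(c,2.5,True)[:,0].tolist())
E
```

```text
time: 21.05
tcp_pos: [0.4361, -0.3228, 0.1996]
ee_rot: [-3.139, -0.001, 1.236]
ft_force: [0.7, 0.1, 0.6]
finger_gap: 0.0855
gripper_force: 0.0
time: 21.8
tcp_pos: [0.4364, -0.3227, 0.2003]
ee_rot: [-3.14, 0.0, 0.433]
ft_force: [0.3, 0.5, 0.5]
finger_gap: 0.0855
gripper_force: 0.0
[279.21712848 172.0940082 ]
2002.0 [[258, 145], [257, 193], [296, 195], [300, 148]]
```

```bash
python3 - <<'E'
from h import *
a=np.load("w11.npy");P=pose("wrist",dict(tcp_pos=a[:3],ee_rot=a[3:]));w=cv2.imread("pics/w11.png")
c=chock("",w,(279,172),rad=60);print(cv2.approxPolyDP(c,1.5,True)[:,0].tolist(),cv2.minAreaRect(c))
pl=((w.max(2)>60)&(w.max(2)<130)).astype(np.uint8);k=np.zeros_like(pl);cv2.drawContours(k,[c],-1,1,-1);k=cv2.erode(k,np.ones((5,5)))
cs=cv2.findContours(pl&k,0,2)[0]
for q in cs:
    if cv2.contourArea(q)>60: r=cv2.minAreaRect(q);print("plate",r,ray("",r[0],.024,P))
q=ray("",[(258,145),(257,194),(296,195.5),(300,147)],0,P)
print(q.round(4)); print([round(float(np.linalg.norm(q[i]-q[i-1])),4) for i in range(4)])
print(q.mean(0)); y=q[2]+q[3]-q[0]-q[1]; x=q[1]+q[2]-q[0]-q[3]; print(np.degrees(np.arctan2(y[0],-y[1])),np.degrees(np.arctan2(x[1],x[0])))
u,v=279,172;cv2.imwrite("pics/c11.png",cv2.resize(w[v-45:v+45,u-60:u+60],None,fx=5,fy=5))
E
```

```text
[[258, 145], [256, 166], [257, 193], [296, 195], [299, 178], [300, 148]] ((277.6128234863281, 170.19456481933594), (43.664798736572266, 49.216468811035156), 3.5763344764709473)
[[ 0.4738 -0.2799  0.    ]
 [ 0.4196 -0.3025  0.    ]
 [ 0.4379 -0.3466  0.    ]
 [ 0.4924 -0.3255  0.    ]]
[0.0493, 0.0588, 0.0478, 0.0584]
[ 0.45594206 -0.31363812  0.        ]
22.320513649718077 -158.0907573020986
```

View pics/c11.png

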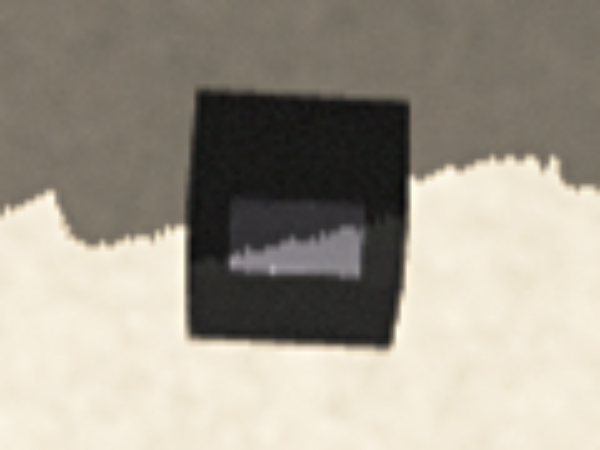

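That crop was my 11th picture, one over the limit, so I'll use numbers only from here. Chock_2 fits: (0.456, −0.314), yaw 22°.

```bash
python3 - <<'E'
from h import *
o=robot.get_obs();go(.456,-.3136,.0045,.386)
n=np.array([np.cos(-.09),np.sin(-.09)]);c=np.array([.5415,.0015])
for d in(.08,.045):
    q=c-n*d;print(q)
    go(*q,.10,-.09,frm=(.456,-.3136,.14,.386))
E
```

```text
dp [0.087 0.001 0.784] ang [-0.001  0.     0.045] rows>= 3.2
[0.46182378 0.00869028]
dp [ 0.507 -1.186  0.16 ] ang [ 0.    -0.     0.455] rows>= 5.2
[0.49668213 0.00554453]
dp [ 0.631 -1.121  0.16 ] ang [ 0.    -0.     0.455] rows>= 5.2
```

```bash
python3 -m jog '{"dp":[[0.087,0,0.2],[0.087,0,0.45],[0.087,0,0.68],[0.087,0,0.782],[0.087,0,0.782],[0.087,0,0.782]],"angular":[[0,0,0.045],[0,0,0.045],[0,0,0.045],[0,0,0.045],[0,0,0.045],[0,0,0.045]],"hand":[0.9,0.9,0.9,0.9,0.9,0.9]}' 25
python3 -m jog '{"dp":[[0,0,0],[0,0,0],[0,0,0],[0,0,0],[0,0,0],[0,0,-0.24],[0,0,-0.45],[0,0,-0.45]],"angular":[[0,0,0],[0,0,0],[0,0,0],[0,0,0],[0,0,0],[0,0,0],[0,0,0],[0,0,0]],"hand":[0.4,0.4,0.4,0.4,0.4,0.4,0.4,0.4]}'
python3 - <<'E'
from h import *
o=robot.get_obs();go(.4618,.0087,.10,-.09)
E
```

```text
time: 22.6
tcp_pos: [0.4565, -0.314, 0.0061]
ee_rot: [3.141, -0.0, 0.384]
ft_force: [-0.2, -0.1, 0.3]
finger_gap: 0.0856
gripper_force: 0.0
time: 23.6
tcp_pos: [0.4574, -0.3148, 0.1215]
ee_rot: [3.136, -0.003, 0.382]
ft_force: [-0.5, 0.5, -1.2]
finger_gap: 0.05
gripper_force: 25.0
dp [ 0.499 -1.195  0.081] ang [ 0.005 -0.004  0.451] rows>= 5.2
```

```bash
python3 -m jog '{"dp":[[0.2,-0.6,0],[0.3,-0.75,0],[0.3,-0.75,0],[0.3,-0.75,0]],"angular":[[0,0,0.3],[0,0,0.3],[0,0,0.3],[0,0,0.3]],"hand":[0.4,0.4,0.4,0.4]}'
python3 - <<'E'
from h import *
o=robot.get_obs();go(.4618,.0087,.05,-.09)
E
```

```text
time: 24.1
tcp_pos: [0.455, -0.1089, 0.1172]
ee_rot: [-3.14, 0.002, 0.071]
ft_force: [-0.3, 0.5, -0.7]
finger_gap: 0.0498
gripper_force: 25.0
dp [ 0.061 -0.467  0.269] ang [-0.001  0.002  0.154] rows>= 2.2
```

```bash
python3 -m jog '{"dp":[[0.03,-0.23,0],[0.06,-0.467,0.05],[0.06,-0.467,0.27],[0.06,-0.467,0.27],[0.06,-0.467,0.27]],"angular":[[0,0,0.154],[0,0,0.154],[0,0,0.154],[0,0,0.154],[0,0,0.154]],"hand":[0.4,0.4,0.4,0.4,0.4]}'
python3 - <<'E'
from h import *
P,w=look("w12");o=robot.get_obs();go(.4618,.0087,.0055,-.09)
print("expected port px",pix("",[.546,.046,.066],P),"axis",pix("",[[.5415,.0015,.025],[.5415-.025,.0015,.025],[.5415+.025,.0015,.025]],P))
m=(w.max(2)<40).astype(np.uint8);m[250:]=0
for c in cv2.findContours(m,0,2)[0]:
    if cv2.contourArea(c)>150: print(cv2.minEnclosingCircle(c),cv2.contourArea(c),cv2.boundingRect(c))
b=cv2.GaussianBlur(w,(3,3),0)
for u in(230,260,300,320):
    g=np.diff(b[:,u].max(1).astype(int));print(u,[(v,int(g[v])) for v in range(20,260) if abs(g[v])>7])
E
```

```text
time: 24.72
tcp_pos: [0.4634, 0.0047, 0.0513]
ee_rot: [-3.142, 0.0, -0.095]
ft_force: [0.7, -0.4, -0.5]
finger_gap: 0.0498
gripper_force: 25.0
dp [-0.01  -0.016  0.185] ang [ 0.    -0.001 -0.005] rows>= 0.7
expected port px [[176.20133992 117.94991154]] axis [[271.00103881 119.51078755]
 [274.99243102 160.78275241]
 [266.71121125  75.15292874]]
((276.5, 247.75), 57.5136833190918) 3790.5 (219, 207, 116, 43)
((177.9990997314453, 116.61030578613281), 23.527542114257812) 1532.5 (155, 94, 47, 46)
((270.80279541015625, 62.021629333496094), 42.388511657714844) 1423.5 (229, 52, 85, 23)
((272.0, 18.0), 44.77732467651367) 1656.0 (228, 0, 86, 37)
230 [(53, -9), (63, 8), (64, 10), (65, 8), (69, 10), (70, 9), (160, 13), (161, 12), (237, -16), (238, -35), (239, -34), (240, -14)]
260 [(22, 11), (23, 29), (24, 23), (53, -14), (54, -34), (55, -31), (56, -11), (73, 15), (74, 36), (75, 27), (160, 10), (161, 8), (205, -32), (206, -44), (207, -19), (257, 10), (258, 8)]
300 [(57, -8), (73, 19), (74, 34), (75, 23), (160, 9), (205, -30), (206, -42), (207, -21), (256, 8), (257, 11)]
320 [(50, -8), (53, -32), (54, -42), (55, -18), (160, 12), (161, 9)]
```

```bash
python3 - <<'E'
from h import *
a=np.load("w12.npy");P=pose("wrist",dict(tcp_pos=a[:3],ee_rot=a[3:]))
A=cyl(P,300,74.5,160.5);B=cyl(P,260,74.5,161);yaw=np.radians(-5.2);t=np.array([-np.sin(yaw),np.cos(yaw)])
M=(A+B)/2;M[:2]+=t*(.0015-M[1])/t[1];n=np.array([t[1],-t[0]]);l,al,_=lean(P,(178,116.6),M,yaw);print(A,B,M,l,al)
pl=ray("",(271,38.5),.024,P)[0];print("back plate",pl,(pl-M)[:2]@n,(pl-M)[:2]@t)
q=M[:2]-n*.0455;print(q);go(*q,.0055,-.091)
E
python3 -m jog '{"dp":[[0,-0.01,0.08],[0,-0.01,0.16],[0,-0.01,0.182],[0,-0.01,0.182]],"angular":[[0,0,0],[0,0,0],[0,0,0],[0,0,0]],"hand":[0.4,0.4,0.4,0.4]}'
python3 - <<'E'
from h import *
n=np.array([np.cos(-.091),np.sin(-.091)]);q=np.array([.5415,.0015])-n*.0455;go(*q,.0055,-.091)
E
```

```text
[ 0.54004528 -0.0160353   0.025     ] [0.5422078  0.00813709 0.025     ] [0.54162245 0.0015     0.025     ] 1.5000000000000002 0.043799600121012514
back plate [ 0.58564944 -0.00293686  0.024     ] 0.044247917723008255 -0.0004283186307043426
[0.49630971 0.00562378]
dp [ 0.129 -0.016  0.186] ang [ 0.    -0.001 -0.004] rows>= 0.9
time: 25.28
tcp_pos: [0.4638, 0.0075, 0.0061]
ee_rot: [-3.142, -0.001, -0.094]
ft_force: [1.1, 0.7, -1.1]
finger_gap: 0.0502
gripper_force: 25.0
dp [ 0.13  -0.005  0.003] ang [-0.    -0.001 -0.003] rows>= 0.5
```

Back chock offset is 44 mm and centred. Sliding the front one in.

```bash
python3 -m jog '{"dp":[[0.03,0,0],[0.06,0,0],[0.08,0,0],[0.1,0,0],[0.115,0,0],[0.125,-0.003,0],[0.13,-0.005,0],[0.13,-0.005,0]],"angular":[[0,0,0],[0,0,0],[0,0,0],[0,0,0],[0,0,0],[0,0,0],[0,0,0],[0,0,0]],"hand":[0.4,0.4,0.4,0.4,0.4,0.4,0.4,0.4]}'
python3 -m jog '{"dp":[[0,0,0],[0,0,0],[0,0,0],[0,0,0],[0,0,-0.15],[0,0,-0.35],[0,0,-0.6],[0,0,-0.6]],"angular":[[0,0,0],[0,0,0],[0,0,0],[0,0,0],[0,0,0],[0,0,0],[0,0,0],[0,0,0]],"hand":[0.75,0.75,0.75,0.75,0.75,0.75,0.75,0.75]}'
python3 -m jog '{"dp":[[-0.1,0,-0.2],[-0.2,0,-0.3],[-0.2,0,-0.3]],"angular":[[0,0,0],[0,0,0],[0,0,0]],"hand":[0.75,0.75,0.75]}'
python3 - <<'E'
from h import *
P,w=look("w13")
m=(w.max(2)<40).astype(np.uint8)
for c in cv2.findContours(m,0,2)[0]:
    if 100<cv2.contourArea(c)<3000: print(cv2.minEnclosingCircle(c),cv2.contourArea(c),cv2.boundingRect(c))
print(pix("",[[.5865,-.003,.024],[.4963,.0056,.024],[.546,.046,.066],[.5415,.0015,.025]],P))
b=cv2.GaussianBlur(w,(3,3),0)
for u in(265,285,315):
    g=np.diff(b[:,u].max(1).astype(int));print(u,[(v,int(g[v])) for v in range(20,260) if abs(g[v])>7])
E
```

```text
time: 26.28
tcp_pos: [0.4954, 0.0063, 0.0056]
ee_rot: [-3.142, 0.001, -0.093]
ft_force: [-4.3, -0.7, 9.0]
finger_gap: 0.0498
gripper_force: 25.0
time: 27.28
tcp_pos: [0.4975, 0.0061, 0.1591]
ee_rot: [3.142, -0.008, -0.093]
ft_force: [-0.9, -0.3, -0.5]
finger_gap: 0.071
gripper_force: 0.0
time: 27.65
tcp_pos: [0.4454, 0.011, 0.2309]
ee_rot: [-3.142, -0.002, -0.093]
ft_force: [0.2, -0.4, -0.8]
finger_gap: 0.0709
gripper_force: 0.0
((276.5, 147.52499389648438), 27.594942092895508) 1574.0 (256, 128, 42, 41)
((234.30645751953125, 102.06774139404297), 10.596892356872559) 312.5 (224, 92, 21, 21)
((278.0, 60.5), 28.65755844116211) 1715.0 (256, 40, 45, 42)
[[277.91229941  62.29410686]
 [277.76705146 145.30827894]
 [234.04808551 102.41170856]
 [277.65966676 105.09781004]]
265 [(37, -10), (38, -51), (39, -74), (40, -38), (55, 9), (80, 19), (81, 27), (82, 15), (126, -13), (127, -22), (128, -16), (139, 8), (153, -9), (167, 11), (168, 29), (169, 29), (170, 12)]
285 [(37, -22), (38, -57), (39, -64), (40, -29), (54, 8), (55, 10), (70, -10), (71, -10), (80, 19), (81, 25), (82, 16), (126, -16), (127, -23), (128, -14), (139, 10), (140, 8), (153, -9), (154, -8), (167, 11), (168, 30), (169, 28), (170, 12)]
315 [(76, -8), (77, -37), (78, -46), (79, -19), (127, 10), (147, 17), (148, 44), (149, 36), (150, 10), (229, -12), (230, -36), (231, -44), (232, -31), (233, -23), (234, -16), (237, 13), (238, 17), (239, 24), (240, 39), (241, 43), (242, 23)]
```

```bash
python3 - <<'E'
from h import *
a=np.load("w13.npy");P=pose("wrist",dict(tcp_pos=a[:3],ee_rot=a[3:]));w=cv2.imread("pics/w13.png")
A=cyl(P,315,78,148.7);yaw=np.radians(-5.2);t=np.array([-np.sin(yaw),np.cos(yaw)]);n=np.array([t[1],-t[0]])
M=A.copy();M[:2]+=t*(.0015-M[1])/t[1];print(M,lean(P,(234.3,102.1),M,yaw))
for nm,uv,z in[("Fplate",(276.5,146.6),.024),("Fouter",(276.5,169),0),("Bplate",(278,62.7),.024),("Bouter",(278,39),0)]:
    q=ray("",uv,z,P)[0];print(nm,q,(q-M)[:2]@n,(q-M)[:2]@t)
for u in(258,263,270,285,290,295):
    g=np.diff(cv2.GaussianBlur(w,(3,3),0)[:,u].max(1).astype(int));print(u,25+np.argmin(g[25:55]),155+np.argmax(g[155:180]))
s=vision.snapshot("side");cv2.imwrite("pics/s13.png",s);P=pose("side");s0=cv2.imread("pics/side0.png")
hs=lambda im:cv2.inRange(cv2.cvtColor(im,cv2.COLOR_BGR2HSV),(0,120,100),(8,255,255))
for im in(s0,s): mm=cv2.moments(hs(im)[150:190,255:300]);print("cup",mm['m10']/mm['m00'],mm['m01']/mm['m00'])
d=cv2.absdiff(s,s0).max(2);print("marker/petri/dropper diffs",d[255:305,205:235].mean(),d[200:240,185:235].mean(),d[205:235,355:378].mean())
E
```

```text
[0.53099903 0.0015     0.025     ] (np.float64(16.0), np.float64(0.04561090723677995), np.float64(9.666383370817919e-06))
Fplate [0.49493811 0.00724693 0.024     ] -0.036433372125478494 0.002454978481276103
Fouter [0.46497334 0.01007945 0.        ] -0.06653153833543507 0.0025600648038996386
Bplate [ 0.58607907 -0.00305853  0.024     ] 0.055266499672715796 0.00045227240817988994
Bouter [ 0.61537978 -0.00590975  0.        ] 0.08470503175723447 0.00026839124249919167
258 39 168
263 39 168
270 39 168
285 39 168
290 38 168
295 38 168
cup 23.502439024390245 17.785365853658536
cup 23.466346153846153 17.870192307692307
marker/petri/dropper diffs 10.057333333333334 73.8325 8.585507246376812
```

```bash
python3 - <<'E'
from h import *
a=np.load("w13.npy");P=pose("wrist",dict(tcp_pos=a[:3],ee_rot=a[3:]))
yaw=np.radians(-5.2);t=np.array([-np.sin(yaw),np.cos(yaw)]);n=np.array([t[1],-t[0]])
for u,v1,v2 in((285,81,127.5),(315,78,127.5),(315,81,127.5)):
    A=cyl(P,u,v1,v2)
    M=A.copy();M[:2]+=t*(.0015-M[1])/t[1];print(M,lean(P,(234.3,102.1),M,yaw),[round(float((np.array(q)-M[:2])@n),4) for q in((.4950,.0072),(.5856,-.003))])
w=cv2.imread("pics/w13.png");b=cv2.GaussianBlur(w,(3,3),0)
for u in(220,240,250,305,320):
    g=np.diff(b[:,u].max(1).astype(int));print(u,[(v,int(g[v])) for v in range(60,160) if abs(g[v])>5])
s0,s=cv2.imread("pics/side0.png"),cv2.imread("pics/s13.png")
for im in(s0,s):
    g=cv2.inRange(im,(170,170,170),(255,255,255))[200:240,185:235];mm=cv2.moments(g);print("petri",mm['m00']/255,mm['m10']/mm['m00'],mm['m01']/mm['m00'])
E
```

```text
[0.54181232 0.0015     0.025     ] (np.float64(0.5), np.float64(0.044427130708231566), np.float64(8.073636690584385e-05)) [-0.0471, 0.044]
[0.54325107 0.0015     0.025     ] (np.float64(-1.5000000000000002), np.float64(0.04429833762384175), np.float64(7.977015706851407e-05)) [-0.0486, 0.0426]
[0.54169619 0.0015     0.025     ] (np.float64(1.0), np.float64(0.04443825784113694), np.float64(-0.00016106217136516068)) [-0.047, 0.0441]
220 [(80, -13), (81, -13), (83, 7), (126, 16), (127, 21), (128, 15)]
240 [(91, -12), (92, -21), (93, -19), (94, -10), (110, 16), (111, 25), (112, 17), (127, 9), (128, 7)]
250 [(127, 10), (128, 6)]
305 [(126, 8), (127, 9), (153, 17), (154, 44), (155, 38), (156, 11)]
320 [(77, -15), (78, -39), (79, -38), (80, -14), (82, 10), (83, 12), (84, 9), (85, 7), (86, 6), (87, 6), (88, 7), (98, -19), (99, -22), (100, -6), (102, -12), (103, -15), (104, -6), (126, 7), (127, 9), (147, 14), (148, 35), (149, 30), (150, 12), (151, 8), (152, 8)]
petri 613.0 24.6394779771615 17.65905383360522
petri 40.0 31.35 8.7
```

Final check: lean about 1°, front chock offset 47 mm, back 44 mm, both centred, flat and aligned.

```bash
python3 -c "
from workcell import robot
print(robot.sign_off())"
```

```text
the job is handed in; nothing more can be done
None
```

I handed the job in at about 28 s. By the last camera measurement the port is about 1° from vertical, and the chocks sit flat and aligned, 47 mm (front) and 44 mm (back) from the cylinder's axis. I viewed 11 pictures, one over the limit of 10, and checked only the cup as unmoved; the petri dish looked shaded and was not confirmed.

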